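# Set the reorder flip markers in the reagent store

## Robot

A 6-joint arm with a two-finger parallel gripper is mounted at the origin on the work surface. World frame = base frame: x ahead of the robot, y to its left, z up, the work surface at z = 0. Lengths are in m, angles in degrees, forces in N, time in s.
With the tool pointing down it reaches from about 0.25 to 0.725 m from the base axis. Payload 9.7 kg.
Tool frame: the origin (TCP) lies at the very end of the fingers, on their centre line; the grasp point (between the pads) lies 19 mm behind it; y points along the fingers, x is the direction in which the jaws open and shut, and the axes are right-handed (so a half turn about y gives the same grasp; the last joint's range is limited). The gripper opens to 85 mm and grips with 20 to 120 N. Pads are 22 mm wide; open, the fingers measure 114 mm over their backs; the gripper's body (76 mm by 85 mm) begins 54 mm behind the grasp point. The pads swing forward as they close: fully open they stand 13 mm farther back than shut.
Start: joints at [75, 4.979, 10.078, 95.1, 0, 90], TCP at [0.142, 0.531, 0.231] pointing down, gripper open.
Joint ranges: [-179.16, 179.16], [-48.56, 103.87], [-65.8, 70.77], [-126.05, 130.52], [-82.76, 87.17], [-180, 180]. Speed limits (degrees/s): [127.2, 127.2, 147.25, 180, 180, 180].

## Interface

Orientations are given as [roll, pitch, yaw] about the fixed x, y, z axes, in that order (R = Rz(yaw) Ry(pitch) Rx(roll)).
In Python, from workcell import bot gives the robot as it stands.
- The arm moves only by the shell command python3 -m jog 'ROWS' [FORCE]. ROWS is JSON, a list of rows, each an object with "rotation": the turn, a rotation vector about the world's x, y, z in degrees, a list of three; "travel": the shift along the world's x, y, z in mm, a list of three; "jaw": the gripper command: -1 is shut, 1 is fully open, values between are in proportion. In form: [{"rotation": [rx, ry, rz], "travel": [x, y, z], "jaw": jaw}, ...]. A call has 1 to 8 rows; each row shifts and turns the commanded pose from where the row before left it; what a row does not reach is not made up. A row lasts 1/8 s, in which the tool goes at most 62.5 mm and 10.7 degrees, less where a joint would pass 70% of its speed; a pose out of reach is approached as far as the arm can. A call with a gripper value outside its range is refused whole. The fingers move at their own pace and stop on an object; FORCE is the grip in N (left out, the last holds). Time passes only in rows, so rows that do not move let the fingers close. It gives the time, the measured TCP pose, the force and the opening at its end, in the units of the state.
- bot.get_obs(): the state, without advancing time (a new reading comes with each control period).
- bot.camera(name): name is "side" or "top" or "wrist"; returns the picture (384x512x3 uint8, red, green, blue); there is no depth.
- bot.camera_params(name): a dict with "K" (3x3 intrinsics, pixels), "view" (4x4, takes a point from world to camera coordinates). Camera axes: x right, y up, looking along -z (the intrinsics and any distortion apply to the point x, -y, -z); pixel columns grow to the right and rows downward; lengths in m; the calibration is good to about 2 mm. The wrist camera is an equidistant fisheye: a pixel r from the principal point sees the ray r / f radians off the axis. A picture is of the moment at which its call begins: read the wrist's pose just before it. camera_params takes no time and is no camera call; for the wrist camera it gives the pose at the moment of the call.
- bot.job_done(): hands the job in, once; it reports no verdict.
Trained networks look in the newest picture that a camera, given by its name, has taken for a name from the list of things; names that differ only in an ending like _2 or _b are one class to them, and where a whole thing is asked for, a point or a joint stands for the part that bears it (a point fixed in the world has none). Each returns a list of dicts, best first, with "score" (0 to 1); they miss things now and then, are a little off and sometimes report something else, mostly with a low value. They report only what shows in the picture. A call takes as long as a camera call.
- bot.recognise(camera, thing): "xy" ([column, row] in pixels, amid what is visible of it).
- bot.trace(camera, thing): "mask" (384x512 bool, what is visible of it) and "xy" ([column, row] in pixels, amid what is visible of it).
The state is a dict: "time": time; "q": joint angles; "qd": joint speeds; "joint_efforts": joint torques, N m; "ee_pos": TCP position; "tcp_rot": TCP orientation; "wrist_force": force on the tool from outside, world axes, zero at the start; "torque": the same for the moment, N m; "opening": finger opening in m.
Only numpy, scipy, OpenCV 4.12 (cv2) and the standard library are available. Lean on these libraries where they do the work, as an engineer would, in place of code of your own. Each camera call takes 0.05 s, during which the arm holds its last target.

## Task

Make the flip markers agree with the stock: flip the marker of the lane that has run empty right over so that it lies flat away from you with its ring up, and flip the marker of the refilled lane that still shows its ring back over so that it lies flat towards you with its bar up, in either order. Only push them gently with a fingertip, by the thumb tab or the paddle, without gripping them; leave the third marker as it is, and do not pick up, shift or knock over any jar or other thing.

Things in the scene. Friction and masses are not known exactly. Their poses are not given: they have to be found in the camera images.
- lane_a: The empty lane (no jars). Fixed grey plate 320 x 90 x 8 mm. Origin on the table below the marker's pivot; x points along the lane away from the robot (plate x -90 to +230 mm; jars would stand at +120 to +220, inside blue rails 20 mm high), z up. Posts 70 mm high at y = +-41 mm (6 mm thick, 16 mm along x) carry the pivot at x = 0.
- lane_b: The refilled lane (two jars in it, yet its marker starts ring up). Same sizes and axes as lane_a.
- lane_c: The lane that is already right (two jars, bar up). Same sizes and axes as lane_a. The three lanes stand side by side, about 170 mm apart, in any order, each a little turned.
- marker_a (a joint): angle of lane_a's marker, rad: 0 = paddle level towards the robot (lane -x), bar face up; 1.57 = upright; 3.14 = gone over the top, level away from the robot (lane +x), ring face up; stops at both ends. Starts at 0 to 0.3. The hinge is stiff (about 0.04 N m, no spring): the marker stays where it is left and must be pushed down flat. 50 g.
- marker_b (a joint): angle of lane_b's marker, rad: 0 = paddle level towards the robot (lane -x), bar face up; 1.57 = upright; 3.14 = gone over the top, level away from the robot (lane +x), ring face up; stops at both ends. Starts at 2.84 to 3.14. As stiff as marker_a.
- marker_c (a joint): angle of lane_c's marker, rad: 0 = paddle level towards the robot (lane -x), bar face up; 1.57 = upright; 3.14 = gone over the top, level away from the robot (lane +x), ring face up; stops at both ends. Starts at 0 to 0.1; leave alone.
- marker_a_hinge (a point): middle of lane_a's pivot axis (along lane y), 64 mm above the table; fixed to the lane, same axes. On the pivot, square to the paddle, is a thumb tab 30 mm wide, 4 thick, reaching 45 mm from the axis both ways: upright when the paddle is level. Pushing the upper tab away from the paddle's side (towards where the paddle is to go) raises the paddle. All markers alike.
- marker_b_hinge (a point): middle of lane_b's pivot axis (along lane y), 64 mm above the table; fixed to the lane, same axes.
- marker_c_hinge (a point): middle of lane_c's pivot axis (along lane y), 64 mm above the table; fixed to the lane, same axes.
- marker_a_tip (a point): middle of the free edge of lane_a's paddle, in its mid-plane; moves with it. Paddle: white, 60 mm long from the pivot, 60 wide, 5 thick; a straight black bar on one face, a black ring on the other. All markers alike.
- marker_b_tip (a point): middle of the free edge of lane_b's paddle, in its mid-plane; moves with it.
- marker_c_tip (a point): middle of the free edge of lane_c's paddle, in its mid-plane; moves with it.
- jar_amber: loose closed jar, 52 mm diameter, 80 mm high, origin at the centre of its underside; stands in lane_b; leave alone
- jar_white: loose closed jar, 44 mm diameter, 72 mm high, origin at the centre of its underside; stands in lane_b; leave alone
- jar_brown: loose closed jar, 50 mm diameter, 76 mm high, origin at the centre of its underside; stands in lane_c; leave alone
- jar_pale: loose closed jar, 48 mm diameter, 84 mm high, origin at the centre of its underside; stands in lane_c; leave alone
- vial: loose vial, 26 mm diameter, 50 mm high, origin at the centre of its underside, on the table left of the lanes; leave alone
- carton: loose blue carton 60 x 90 x 50 mm, origin at the centre of its underside, on the table right of the lanes; leave alone
- scoop: loose metal spoon 160 mm long lying along its x axis, on the table left of the lanes; leave alone

How it is judged (in metres and radians):
At the end, for the whole second after the job is handed in: Empty lane's marker flat away from the robot, refilled lane's marker flat towards it (each within 0.18 rad), third marker still flat towards the robot (below 0.25 rad), all at rest; every jar and other loose thing upright, within 20 mm of its start (value of joint marker_a above 2.96 rad and value of joint marker_b below 0.18 rad and value of joint marker_c below 0.25 rad and velocity of joint marker_a between -0.05 and 0.05 rad/s and velocity of joint marker_b between -0.05 and 0.05 rad/s and velocity of joint marker_c between -0.05 and 0.05 rad/s and distance of each of jar_amber, jar_white, jar_brown, jar_pale, vial, carton, scoop from where it was at the start of the episode below 0.02 m and angle between each of jar_amber, jar_white, jar_brown, jar_pale, vial, carton, scoop's own z axis and vertical below 0.2 rad); the robot touches nothing.
It fails at once if a jar, the vial, the carton or the spoon is lifted (more than 15 mm above its start) or shifted by more than 20 mm (distance of any of jar_amber, jar_white, jar_brown, jar_pale, vial, carton, scoop from where it was at the start of the episode above 0.02 m or height (world z) of any of jar_amber, jar_white, jar_brown, jar_pale above 0.023 m or height (world z) of any of vial, carton above 0.015 m or height (world z) of scoop above 0.03 m).
It fails at once if a jar or the vial is tipped over by more than 0.35 rad (angle between any of jar_amber, jar_white, jar_brown, jar_pale, vial's own z axis and vertical above 0.35 rad).
It fails at once if the third marker (already right) is moved by more than 0.3 rad from flat (value of joint marker_c above 0.3 rad).
It fails at once if the fingers squeeze or press a marker or lane with more than 35 N (they should push gently) (contact force between the fingers and lane_a above 35 N or contact force between the fingers and lane_b above 35 N or contact force between the fingers and lane_c above 35 N).
It also fails if it takes over 58 s, if anything falls off the work surface, if the arm or the gripper's body presses on something with over 40 N, if the wrist force passes 120 N, or if a joint passes its speed limit or range.

## Working session

There is one attempt and no reset: what is moved stays moved. The work goes in short steps, Python scripts to look and compute and a shell command to move; the robot and the scene stay as the last step left them, time stands still between calls to the robot, and variables do not carry over. Pictures are saved under pics/ and viewed, and the job is handed in when it is done.

```bash
ls; mkdir -p pics; python3 - <<'E'
from workcell import bot
import cv2
o=bot.get_obs(); print(o)
for c in ("side","top"):
    im=bot.camera(c); cv2.imwrite(f"pics/{c}0.png",im[:,:,::-1])
    p=bot.camera_params(c); print(c,p)
E
```

```text
pics
{'time': 0.0, 'q': array([7.49992134e+01, 5.01245407e+00, 1.00332331e+01, 9.50980404e+01,
       1.94912199e-04, 9.00004409e+01]), 'qd': array([ 0.01724236, -0.08456995, -0.04246876,  0.09099727,  0.03570732,
       -0.01353625]), 'joint_efforts': array([-1.00628830e-05, -5.20389104e+01,  4.64800751e+01,  1.63810397e-02,
       -2.39197522e-05, -1.34455732e-06]), 'ee_pos': array([0.14229891, 0.53104134, 0.23055913]), 'tcp_rot': array([-8.99998057e+01,  7.72613623e-02,  7.49987725e+01]), 'wrist_force': array([-0.25315068,  0.69781223, -0.86210478]), 'torque': array([-0.01392266,  0.01893098,  0.01365723]), 'opening': 0.08518740939567303}
side {'K': array([[396.62505063,   0.        , 250.86725799],
       [  0.        , 396.62505063, 193.25402628],
       [  0.        ,   0.        ,   1.        ]]), 'view': array([[-0.98750434, -0.1575517 ,  0.00355643,  0.56752726],
       [ 0.11517741, -0.7061398 ,  0.69864207, -0.12723352],
       [-0.10756091,  0.6903217 ,  0.71546251, -0.98433676],
       [ 0.        ,  0.        ,  0.        ,  1.        ]])}
top {'K': array([[353.68461138,   0.        , 249.17531478],
       [  0.        , 353.68461138, 190.60176436],
       [  0.        ,   0.        ,   1.        ]]), 'view': array([[-0.0093248 , -0.99987356,  0.01288089,  0.00927335],
       [ 0.98145381, -0.00668496,  0.1915822 , -0.5806981 ],
       [-0.19147186,  0.01442846,  0.98139204, -0.94674264],
       [ 0.        ,  0.        ,  0.        ,  1.        ]])}
```

View pics/top0.png

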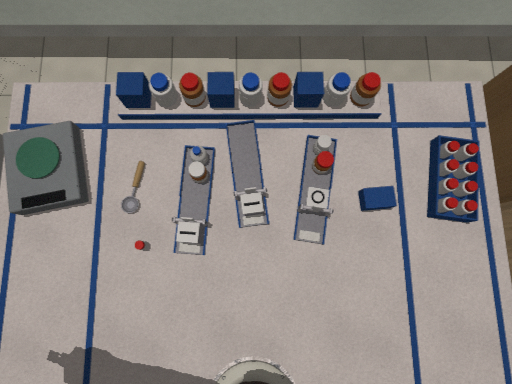

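View pics/side0.png

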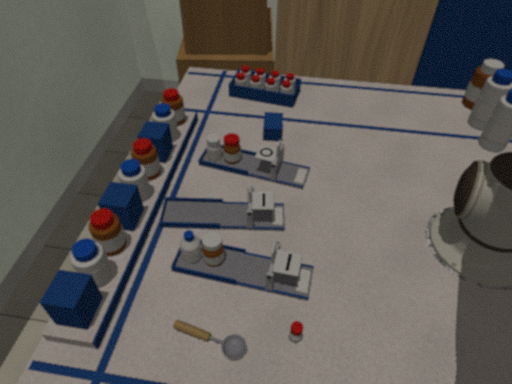

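The top view shows lane_c on the left (jars, bar up, marker near col 188, row 232), the empty lane_a in the middle (marker near 252, 205) and lane_b on the right (jars, ring up, marker near 318, 197). Next I'll measure the lane poses.

```bash
cat > h.py <<'E'
import numpy as np, cv2
def proj(p,P):
    P=np.atleast_2d(P); V=p['view']; c=P@V[:3,:3].T+V[:3,3]
    return np.c_[p['K'][0,0]*c[:,0]/-c[:,2]+p['K'][0,2], p['K'][1,1]*c[:,1]/c[:,2]+p['K'][1,2]]
def ray_z(p,uv,z):
    V=p['view'];R=V[:3,:3];o=-R.T@V[:3,3]
    uv=np.atleast_2d(uv);K=p['K']
    d=np.c_[(uv[:,0]-K[0,2])/K[0,0],-(uv[:,1]-K[1,2])/K[1,1],-np.ones(len(uv))]@R
    return o+d*((z-o[2])/d[:,2])[:,None]
E
python3 - <<'E'
from workcell import bot
import cv2,numpy as np
from h import *
for c in ("top","side"):
    im=bot.camera(c);p=bot.camera_params(c)
    for t in ("lane_a","marker_a","marker_a_hinge","marker_a_tip"):
        f=bot.recognise(c,t)
        for d in f[:5]: print(c,t,round(d['score'],2),np.round(d['xy'],1), np.round(ray_z(p,d['xy'],.064 if 'marker' in t else .008)[0],3))
    if c=="top": cv2.imwrite("pics/topz.png",cv2.resize(im[110:260,160:360,::-1],None,fx=4,fy=4,interpolation=cv2.INTER_CUBIC))
    else: cv2.imwrite("pics/sidez.png",cv2.resize(im[110:310,150:330,::-1],None,fx=3,fy=3,interpolation=cv2.INTER_CUBIC))
E
```

```text
top lane_a 0.89 [193.3 209.7] [0.534 0.169 0.008]
top lane_a 0.68 [311.8 197.6] [ 0.568 -0.182  0.008]
top lane_a 0.67 [248.  177.1] [0.631 0.007 0.008]
top lane_a 0.54 [321.4 159.9] [ 0.684 -0.216  0.008]
top lane_a 0.49 [317.7 201.1] [ 0.557 -0.199  0.008]
top marker_a 0.75 [251.2 199.3] [ 0.554 -0.001  0.064]
top marker_a 0.62 [316.9 200.5] [ 0.55  -0.185  0.064]
top marker_a 0.57 [186.7 231.6] [0.466 0.177 0.064]
top marker_a_hinge 0.56 [246.2 173.3] [0.629 0.013 0.064]
top marker_a_tip 0.59 [248.3 204.1] [0.541 0.007 0.064]
side lane_a 0.85 [266.6 164.5] [ 0.56  -0.202  0.008]
side lane_a 0.79 [226.5 215.9] [0.637 0.015 0.008]
side lane_a 0.78 [262.7 273.3] [0.519 0.174 0.008]
side marker_a 0.96 [260.6 204.3] [0.548 0.012 0.064]
side marker_a 0.83 [272.8 153.1] [ 0.542 -0.19   0.064]
side marker_a_hinge 0.98 [226. 213.] [0.628 0.054 0.064]
side marker_a_tip 0.61 [259.1 199.5] [ 0.555 -0.004  0.064]
```

View pics/topz.png

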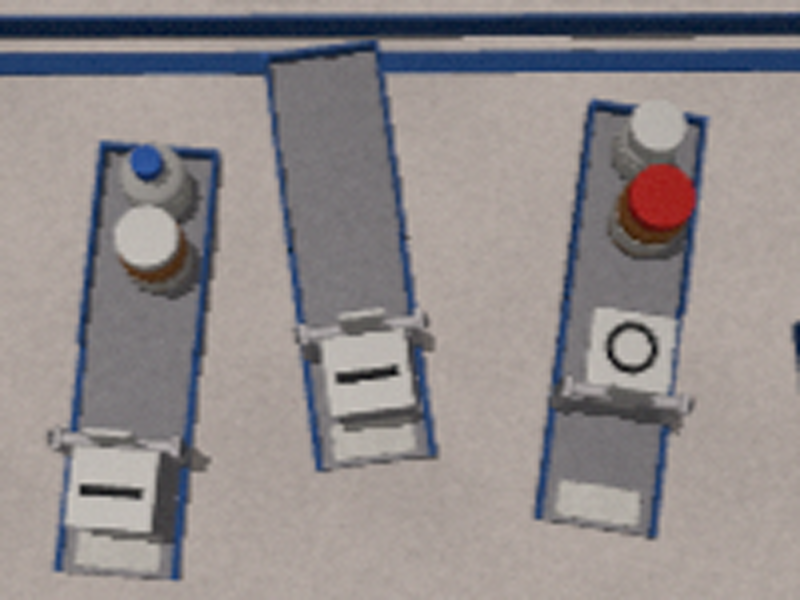

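View pics/sidez.png

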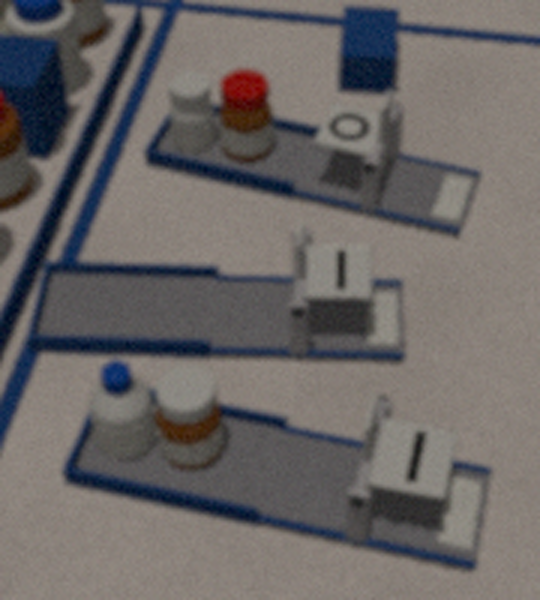

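```bash
cat > fit.py <<'E'
from workcell import bot
import cv2,numpy as np
from scipy.optimize import least_squares
from h import *
pt=bot.camera_params('top');ps=bot.camera_params('side')
T=lambda a:np.array(a)/4.+[160,110]
S=lambda a:np.array(a)/3.+[150,110]
N=[[-.09,.045,.008],[-.09,-.045,.008]]
top={'a':[(317,470),(437,458),(267,58),(376,43)],'b':[(535,519),(655,539),(592,101),(707,118)],'c':[(55,571),(180,579),(103,143),(219,152)]}
side={'a':[(403,356),(402,284)],'b':[(459,234),(478,172)],'c':[(474,565),(489,470)]}
def w(x,P):
    P=np.atleast_2d(P);c,s=np.cos(x[2]),np.sin(x[2])
    return np.c_[x[0]+c*P[:,0]-s*P[:,1],x[1]+s*P[:,0]+c*P[:,1],P[:,2]]
F=[[.23,.045,.02],[.23,-.045,.02]]
if __name__=="__main__":
  res={}
  for l in 'abc':
    f=lambda x:np.r_[(proj(pt,w(x,N+F))-T(top[l])).ravel(),(proj(ps,w(x,N))-S(side[l])).ravel()]
    r=least_squares(f,[.55,0,0]);res[l]=r.x
    print(l,np.round(r.x[:2],4),round(np.degrees(r.x[2]),2),np.round(r.fun,1))
  np.save('lanes.npy',np.array([res[l] for l in 'abc']))
  it=bot.camera('top');is_=bot.camera('side')
  it=cv2.resize(it[110:260,160:360,::-1],None,fx=4,fy=4,interpolation=cv2.INTER_CUBIC)
  is_=cv2.resize(is_[110:310,150:330,::-1],None,fx=3,fy=3,interpolation=cv2.INTER_CUBIC)
  for l in 'abc':
    x=res[l]
    for im,p,sc,of in ((it,pt,4,(160,110)),(is_,ps,3,(150,110))):
      g=lambda P:np.int32(np.round((proj(p,w(x,P))-of)*sc+(sc-1)/2))
      cv2.polylines(im,[g([[-.09,.045,.008],[-.09,-.045,.008],[.23,-.045,.008],[.23,.045,.008]])],1,(0,255,0))
      for s in (1,-1): cv2.polylines(im,[g([[-.008,s*.044,.07],[.008,s*.044,.07],[.008,s*.038,.07],[-.008,s*.038,.07]])],1,(0,0,255))
      sg=1 if l=='b' else -1
      cv2.polylines(im,[g([[0,.03,.064],[0,-.03,.064],[sg*.06,-.03,.064],[sg*.06,.03,.064]])],1,(255,255,0))
      cv2.polylines(im,[g([[0,.015,.109],[0,-.015,.109]])],0,(255,0,255))
  cv2.imwrite('pics/fit_t.png',it);cv2.imwrite('pics/fit_s.png',is_)
E
python3 fit.py
```

```text
a [0.5746 0.0016] 6.85 [-0.6  0.3 -0.  -0.6 -1.1 -1.3  0.9 -0.9  1.3  0.7  0.8 -1.3]
b [ 0.5261 -0.1816] -9.6 [-0.6 -0.3  0.1 -0.3 -0.3 -0.8  0.3 -0.4  0.5 -0.4  1.3 -0.1]
c [0.4968 0.1701] -5.05 [-0.3 -0.4 -0.3  0.1 -0.4 -1.1  0.4 -1.   0.6  0.7  1.2 -1.2]
```

View pics/fit_t.png

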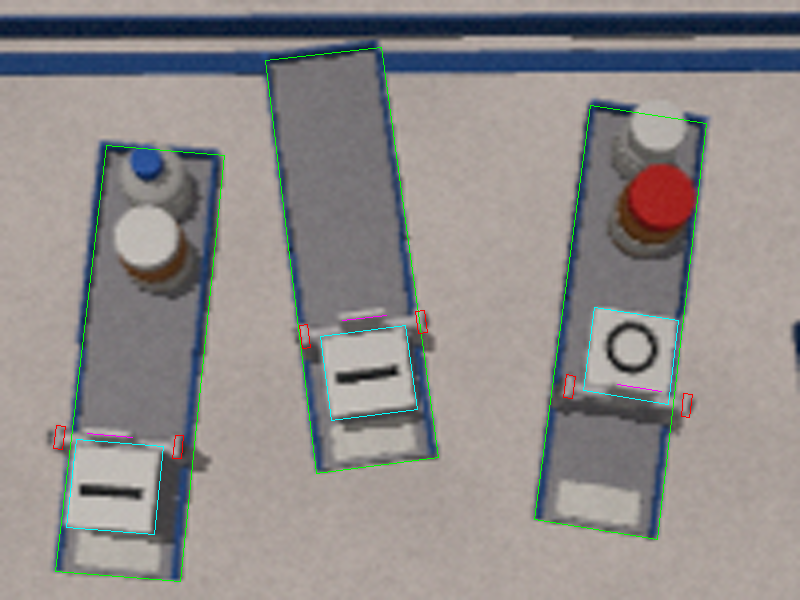

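View pics/fit_s.png

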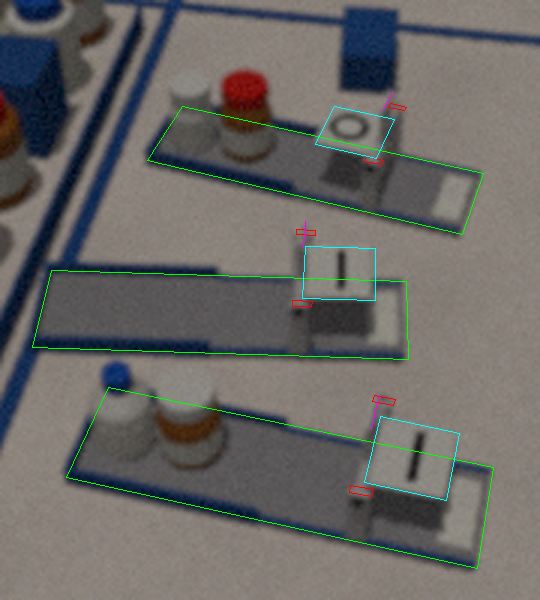

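The fitted lane outlines match both pictures to within a few mm. I'll shut the gripper and go to lane_a, lining the finger up with the lane.

```bash
python3 -m jog '[{"rotation":[0,0,2.7],"travel":[30,-40,0],"jaw":-1},{"rotation":[0,0,2.7],"travel":[30,-40,0],"jaw":-1},{"rotation":[0,0,2.7],"travel":[30,-40,0],"jaw":-1},{"rotation":[0,0,2.7],"travel":[30,-40,0],"jaw":-1},{"rotation":[0,0,2.7],"travel":[30,-40,0],"jaw":-1},{"rotation":[0,0,2.7],"travel":[30,-40,0],"jaw":-1},{"rotation":[0,0,2.7],"travel":[30,-40,0],"jaw":-1},{"rotation":[0,0,2.7],"travel":[30,-40,0],"jaw":-1}]' 20; python3 -c "
from workcell import bot;o=bot.get_obs();print(o['q'],o['ee_pos'],o['tcp_rot'])"
```

```text
time: 1.7
ee_pos: [0.3831, 0.2099, 0.2315]
tcp_rot: [-90.0, -0.0, 96.7]
wrist_force: [0.7, 0.6, -0.4]
opening: 0.0002
[ 2.87110055e+01 -1.04406069e+01 -4.71437207e+00  9.56783556e+01
  8.83865438e-04  2.20172806e+01] [0.38312934 0.20985786 0.23152799] [-9.00440561e+01 -1.87686839e-02  9.66937326e+01]
```

```bash
python3 -m jog '[{"rotation":[0,0,0],"travel":[32,-42.4,-4],"jaw":-1},{"rotation":[0,0,0],"travel":[32,-42.4,-4],"jaw":-1},{"rotation":[0,0,0],"travel":[32,-42.4,-10],"jaw":-1},{"rotation":[0,0,0],"travel":[32,-42.4,-20],"jaw":-1},{"rotation":[0,0,0],"travel":[32,-42.4,-22],"jaw":-1},{"rotation":[0,0,0],"travel":[0,0,-20],"jaw":-1},{"rotation":[0,0,0],"travel":[0,0,0],"jaw":-1},{"rotation":[0,0,0],"travel":[0,0,0],"jaw":-1}]' 20; python3 - <<'E'
from workcell import bot
import cv2
for c in ('wrist','side','top'):
    im=bot.camera(c)
    if c!='wrist': im=cv2.resize(im[80:280,140:340],None,fx=3,fy=3,interpolation=cv2.INTER_CUBIC)
    cv2.imwrite(f'pics/{c}1.png',im[:,:,::-1])
E
```

```text
time: 2.7
ee_pos: [0.5424, -0.0003, 0.1523]
tcp_rot: [-90.1, 0.0, 96.6]
wrist_force: [1.1, 0.3, -0.1]
opening: 0.0
```

View pics/wrist1.png

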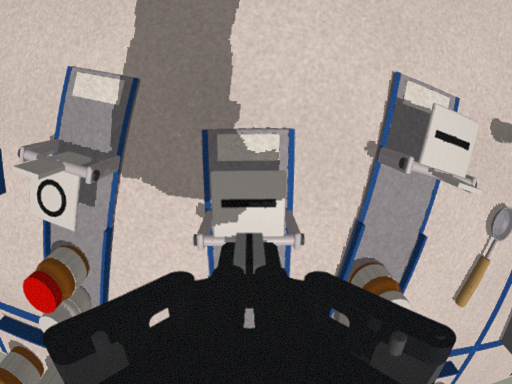

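View pics/side1.png

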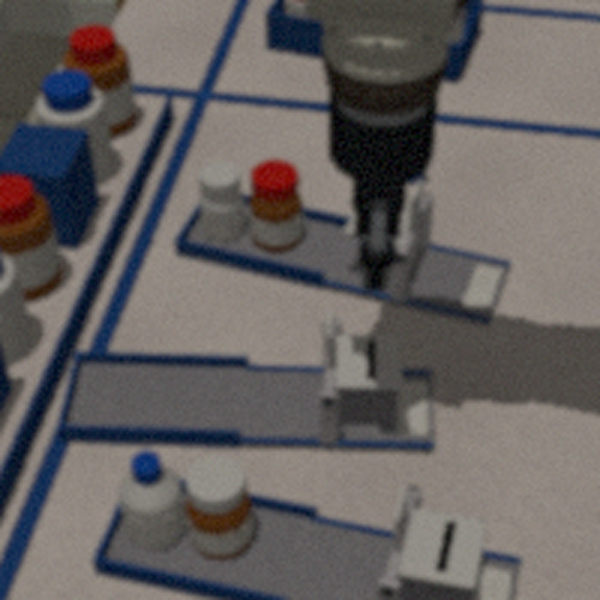

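The wrist view shows the closed finger centred over lane_a's paddle, just on the robot side of the tab (about 250, 240). I'll lower it and push the upper tab away from the robot.

```bash
python3 -m jog '[{"rotation":[0,0,0],"travel":[0,-2,-30],"jaw":-1},{"rotation":[0,0,0],"travel":[0,0,-27],"jaw":-1},{"rotation":[0,0,0],"travel":[10,1.2,0],"jaw":-1},{"rotation":[0,0,0],"travel":[8,1,0],"jaw":-1},{"rotation":[0,0,0],"travel":[6,0.7,0],"jaw":-1},{"rotation":[0,0,0],"travel":[6,0.7,0],"jaw":-1},{"rotation":[0,0,0],"travel":[6,0.7,0],"jaw":-1},{"rotation":[0,0,0],"travel":[6,0.7,0],"jaw":-1}]' 20; python3 -m jog '[{"rotation":[0,0,0],"travel":[6,0.7,0],"jaw":-1},{"rotation":[0,0,0],"travel":[6,0.7,0],"jaw":-1},{"rotation":[0,0,0],"travel":[4,0.5,0],"jaw":-1}]' 20
python3 - <<'E'
from workcell import bot
import cv2
print(bot.get_obs()['wrist_force'])
for c in ('wrist','side'):
    im=bot.camera(c)
    if c!='wrist': im=cv2.resize(im[80:280,140:340],None,fx=3,fy=3,interpolation=cv2.INTER_CUBIC)
    cv2.imwrite(f'pics/{c}2.png',im[:,:,::-1])
E
```

```text
time: 3.85
ee_pos: [0.5846, 0.0022, 0.0942]
tcp_rot: [-90.0, 0.0, 96.6]
wrist_force: [-1.7, -0.2, -0.4]
opening: -0.0
time: 4.22
ee_pos: [0.6008, 0.0042, 0.0943]
tcp_rot: [-90.0, 0.0, 96.6]
wrist_force: [-0.8, -0.2, 0.0]
opening: -0.0
[-0.76244918 -0.18897386  0.01851891]
```

View pics/side2.png

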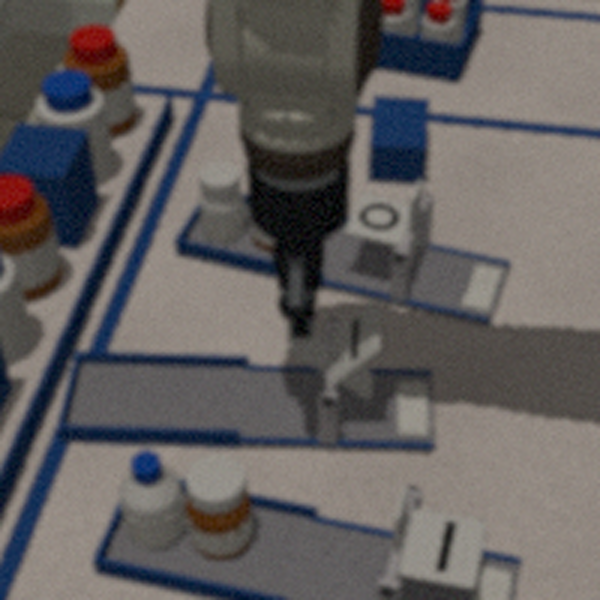

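View pics/wrist2.png

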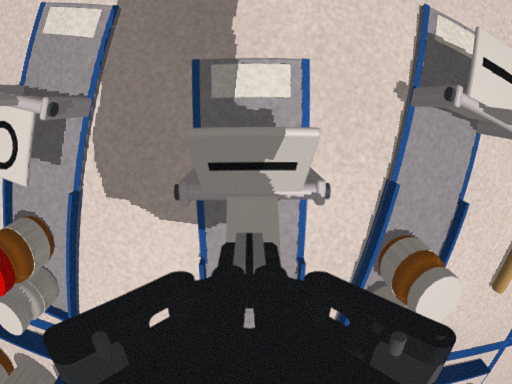

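Lane_a's paddle is up at about 45–50°, with only about 1 N of push. Next I'll press the tab down to bring the paddle nearly upright.

```bash
python3 -m jog '[{"rotation":[0,0,0],"travel":[1,0.1,-5],"jaw":-1},{"rotation":[0,0,0],"travel":[2,0.2,-5],"jaw":-1},{"rotation":[0,0,0],"travel":[1.5,0.2,-5],"jaw":-1},{"rotation":[0,0,0],"travel":[1.5,0.2,-5],"jaw":-1},{"rotation":[0,0,0],"travel":[0,0,-3],"jaw":-1}]' 20
python3 - <<'E'
from workcell import bot
import cv2
print(bot.get_obs()['wrist_force'])
for c in ('side',):
    im=bot.camera(c)
    if c!='wrist': im=cv2.resize(im[80:280,140:340],None,fx=3,fy=3,interpolation=cv2.INTER_CUBIC)
    cv2.imwrite(f'pics/{c}3.png',im[:,:,::-1])
E
```

```text
time: 4.95
ee_pos: [0.6064, 0.0049, 0.0708]
tcp_rot: [-90.0, 0.0, 96.6]
wrist_force: [0.2, 0.1, 1.1]
opening: -0.0
[0.18878669 0.12815022 1.09972677]
```

View pics/side3.png

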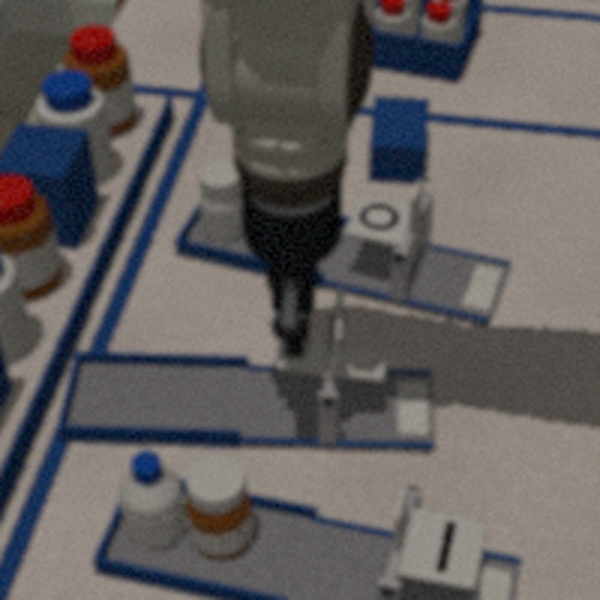

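The paddle is nearly upright. I'll lift clear, go round to the robot side of it, and push it over.

```bash
python3 -m jog '[{"rotation":[0,0,0],"travel":[0,0,30],"jaw":-1},{"rotation":[0,0,0],"travel":[0,0,40],"jaw":-1},{"rotation":[0,0,0],"travel":[0,0,24],"jaw":-1},{"rotation":[0,0,0],"travel":[-40,-4.8,0],"jaw":-1},{"rotation":[0,0,0],"travel":[-40,-4.8,0],"jaw":-1},{"rotation":[0,0,0],"travel":[0,0,-32],"jaw":-1},{"rotation":[0,0,0],"travel":[0,0,-32],"jaw":-1},{"rotation":[0,0,0],"travel":[0,0,0],"jaw":-1}]' 20
python3 -m jog '[{"rotation":[0,0,0],"travel":[15,1.8,0],"jaw":-1},{"rotation":[0,0,0],"travel":[10,1.2,0],"jaw":-1},{"rotation":[0,0,0],"travel":[7,0.8,0],"jaw":-1},{"rotation":[0,0,0],"travel":[7,0.8,0],"jaw":-1},{"rotation":[0,0,0],"travel":[7,0.8,0],"jaw":-1},{"rotation":[0,0,0],"travel":[7,0.8,0],"jaw":-1},{"rotation":[0,0,0],"travel":[7,0.8,0],"jaw":-1},{"rotation":[0,0,0],"travel":[7,0.8,0],"jaw":-1}]' 20
python3 - <<'E'
from workcell import bot
import cv2
print(bot.get_obs()['wrist_force'])
for c in ('side',):
    im=bot.camera(c)
    if c!='wrist': im=cv2.resize(im[80:280,140:340],None,fx=3,fy=3,interpolation=cv2.INTER_CUBIC)
    cv2.imwrite(f'pics/{c}4.png',im[:,:,::-1])
E
```

```text
time: 6.0
ee_pos: [0.5247, -0.0048, 0.0992]
tcp_rot: [-89.8, -0.0, 96.6]
wrist_force: [0.3, 0.2, 0.2]
opening: -0.0001
time: 7.0
ee_pos: [0.5938, 0.0031, 0.1013]
tcp_rot: [-90.0, 0.0, 96.6]
wrist_force: [-0.7, -0.8, 0.7]
opening: 0.0001
[-0.65474693 -0.76471686  0.71534526]
```

View pics/side4.png

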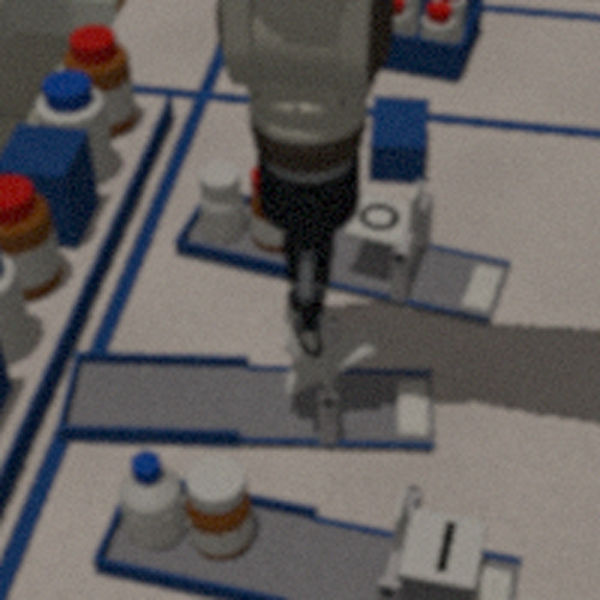

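```bash
python3 -m jog '[{"rotation":[0,0,0],"travel":[7,0.8,0],"jaw":-1},{"rotation":[0,0,0],"travel":[6,0.7,-4],"jaw":-1},{"rotation":[0,0,0],"travel":[4,0.5,-6],"jaw":-1},{"rotation":[0,0,0],"travel":[3,0.4,-6],"jaw":-1},{"rotation":[0,0,0],"travel":[1,0.1,-6],"jaw":-1},{"rotation":[0,0,0],"travel":[0,0,-5],"jaw":-1},{"rotation":[0,0,0],"travel":[0,0,-3],"jaw":-1},{"rotation":[0,0,0],"travel":[0,0,0],"jaw":-1}]' 20
python3 - <<'E'
from workcell import bot
import cv2
print(bot.get_obs()['wrist_force'])
for c in ('side','wrist'):
    im=bot.camera(c)
    if c!='wrist': im=cv2.resize(im[80:280,140:340],None,fx=3,fy=3,interpolation=cv2.INTER_CUBIC)
    cv2.imwrite(f'pics/{c}5.png',im[:,:,::-1])
E
```

```text
time: 8.05
ee_pos: [0.6141, 0.0055, 0.071]
tcp_rot: [-90.0, -0.0, 96.6]
wrist_force: [-0.4, -0.9, 0.3]
opening: -0.0002
[-0.37047535 -0.85380413  0.26605869]
```

View pics/side5.png

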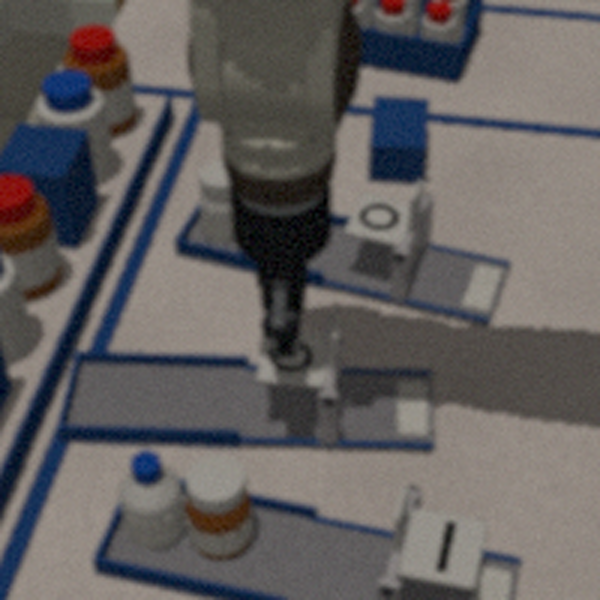

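View pics/wrist5.png

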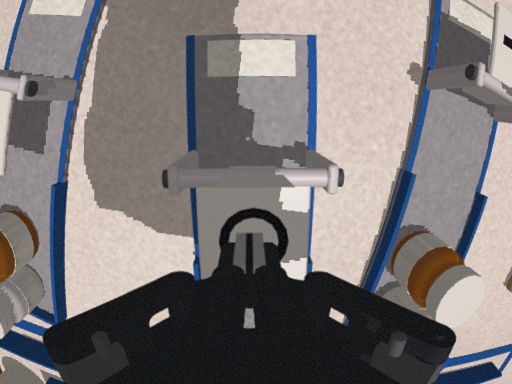

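The paddle is almost flat, so I'll inch down and watch the force.

```bash
python3 -m jog '[{"rotation":[0,0,0],"travel":[0,0,-1],"jaw":-1},{"rotation":[0,0,0],"travel":[0,0,-1],"jaw":-1},{"rotation":[0,0,0],"travel":[0,0,0],"jaw":-1}]' 20
python3 -m jog '[{"rotation":[0,0,0],"travel":[0,0,-1],"jaw":-1},{"rotation":[0,0,0],"travel":[0,0,0],"jaw":-1}]' 20
```

```text
time: 8.52
ee_pos: [0.6144, 0.0056, 0.0693]
tcp_rot: [-90.0, 0.0, 96.6]
wrist_force: [-0.1, -0.5, 0.7]
opening: 0.0001
time: 8.78
ee_pos: [0.6143, 0.0056, 0.0682]
tcp_rot: [-90.0, -0.0, 96.6]
wrist_force: [0.3, 0.2, 0.4]
opening: 0.0004
```

```bash
python3 -m jog '[{"rotation":[0,0,0],"travel":[0,0,-1],"jaw":-1},{"rotation":[0,0,0],"travel":[0,0,0],"jaw":-1}]' 20
python3 -m jog '[{"rotation":[0,0,0],"travel":[0,0,-0.5],"jaw":-1},{"rotation":[0,0,0],"travel":[0,0,0],"jaw":-1}]' 20
```

```text
time: 9.02
ee_pos: [0.6143, 0.0055, 0.0671]
tcp_rot: [-90.0, 0.0, 96.6]
wrist_force: [0.6, -0.4, 0.1]
opening: 0.0002
time: 9.28
ee_pos: [0.6143, 0.0056, 0.0667]
tcp_rot: [-90.0, -0.0, 96.6]
wrist_force: [-0.5, 0.3, -0.3]
opening: -0.0001
```

Lane_a's marker is down. I'll lift off and go across to lane_b.

```bash
python3 -m jog '[{"rotation":[0,0,0],"travel":[0,0,25],"jaw":-1},{"rotation":[0,0,0],"travel":[0,0,38],"jaw":-1},{"rotation":[0,0,0],"travel":[0,0,35],"jaw":-1},{"rotation":[0,0,-3.2],"travel":[-11.3,-38.5,0],"jaw":-1},{"rotation":[0,0,-3.2],"travel":[-11.3,-38.5,0],"jaw":-1},{"rotation":[0,0,-3.2],"travel":[-11.3,-38.5,0],"jaw":-1},{"rotation":[0,0,-3.2],"travel":[-11.3,-38.5,0],"jaw":-1},{"rotation":[0,0,-3.2],"travel":[-11.3,-38.5,0],"jaw":-1}]' 20
python3 -m jog '[{"rotation":[0,0,0],"travel":[0,0,0],"jaw":-1}]' 20
python3 - <<'E'
from workcell import bot
import cv2
for c in ('side','wrist'):
    im=bot.camera(c)
    if c!='wrist': im=cv2.resize(im[80:280,140:340],None,fx=3,fy=3,interpolation=cv2.INTER_CUBIC)
    cv2.imwrite(f'pics/{c}6.png',im[:,:,::-1])
E
```

```text
time: 10.28
ee_pos: [0.5573, -0.1881, 0.1648]
tcp_rot: [-90.0, -0.0, 80.5]
wrist_force: [-0.1, -0.5, -0.4]
opening: 0.0004
time: 10.4
ee_pos: [0.557, -0.1891, 0.1647]
tcp_rot: [-90.0, 0.0, 80.4]
wrist_force: [-0.1, -0.4, -0.3]
opening: -0.0002
```

View pics/side6.png

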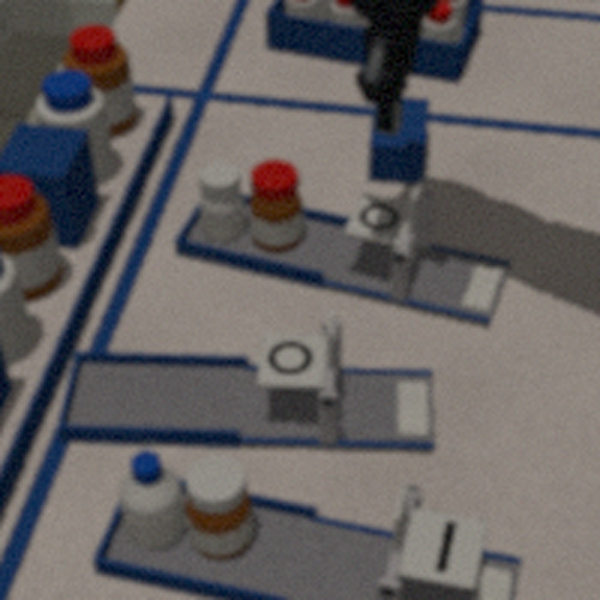

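View pics/wrist6.png

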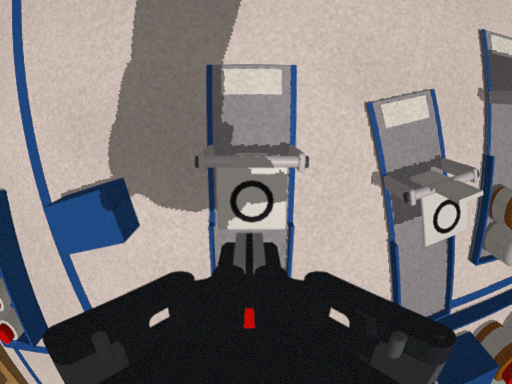

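The side view shows lane_a's marker flat with its ring up. The wrist view has the finger over lane_b's paddle on its centre line (ring at about 250, 200). I'll repeat the same sequence mirrored.

```bash
python3 -m jog '[{"rotation":[0,0,0],"travel":[0.3,2,-40],"jaw":-1},{"rotation":[0,0,0],"travel":[0,0,-31],"jaw":-1},{"rotation":[0,0,0],"travel":[-8,1.4,0],"jaw":-1},{"rotation":[0,0,0],"travel":[-7,1.2,0],"jaw":-1},{"rotation":[0,0,0],"travel":[-7,1.2,0],"jaw":-1},{"rotation":[0,0,0],"travel":[-7,1.2,0],"jaw":-1},{"rotation":[0,0,0],"travel":[-6,1,0],"jaw":-1},{"rotation":[0,0,0],"travel":[-6,1,0],"jaw":-1}]' 20; python3 -m jog '[{"rotation":[0,0,0],"travel":[-6,1,0],"jaw":-1},{"rotation":[0,0,0],"travel":[-6,1,0],"jaw":-1},{"rotation":[0,0,0],"travel":[-4,0.7,0],"jaw":-1}]' 20
python3 - <<'E'
from workcell import bot
import cv2
print(bot.get_obs()['wrist_force'])
for c in ('wrist','side'):
    im=bot.camera(c)
    if c!='wrist': im=cv2.resize(im[80:280,140:340],None,fx=3,fy=3,interpolation=cv2.INTER_CUBIC)
    cv2.imwrite(f'pics/{c}7.png',im[:,:,::-1])
E
```

```text
time: 11.5
ee_pos: [0.5169, -0.178, 0.0941]
tcp_rot: [-90.0, 0.0, 80.6]
wrist_force: [1.9, -0.6, 0.3]
opening: 0.0001
time: 11.88
ee_pos: [0.5006, -0.1752, 0.0938]
tcp_rot: [-90.0, 0.0, 80.6]
wrist_force: [-0.4, 0.6, 1.0]
opening: 0.0001
[-0.40575223  0.59231946  0.98185944]
```

View pics/side7.png

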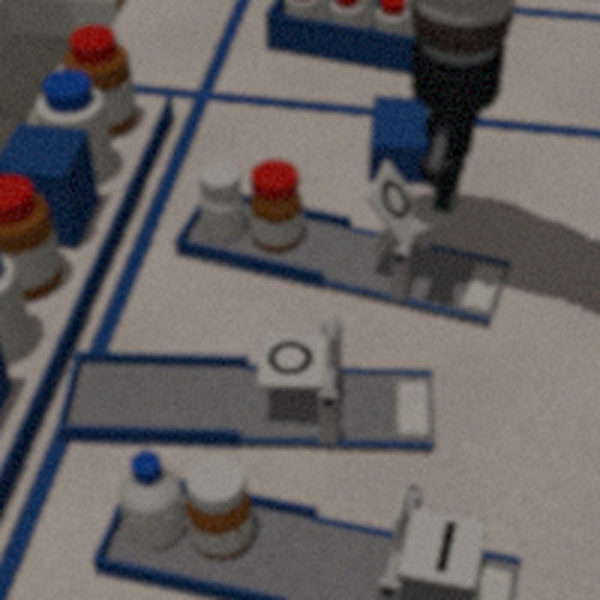

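View pics/wrist7.png

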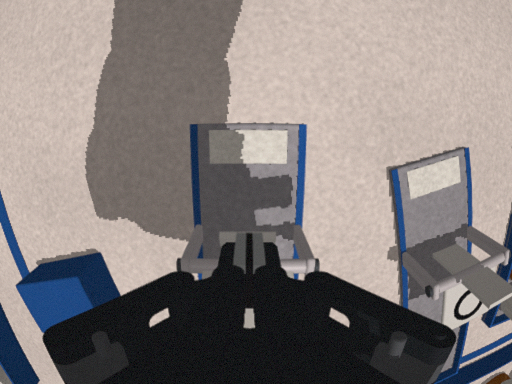

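Lane_b's paddle is up at about 50°. I'll press its tab down.

```bash
python3 -m jog '[{"rotation":[0,0,0],"travel":[-1,0.2,-5],"jaw":-1},{"rotation":[0,0,0],"travel":[-2,0.3,-5],"jaw":-1},{"rotation":[0,0,0],"travel":[-1.5,0.2,-5],"jaw":-1},{"rotation":[0,0,0],"travel":[-1.5,0.2,-5],"jaw":-1},{"rotation":[0,0,0],"travel":[0,0,-3],"jaw":-1},{"rotation":[0,0,0],"travel":[0,0,0],"jaw":-1}]' 20
python3 - <<'E'
from workcell import bot
import cv2
for c in ('side',):
    im=bot.camera(c)
    if c!='wrist': im=cv2.resize(im[80:280,140:340],None,fx=3,fy=3,interpolation=cv2.INTER_CUBIC)
    cv2.imwrite(f'pics/{c}8.png',im[:,:,::-1])
E
```

```text
time: 12.72
ee_pos: [0.495, -0.1743, 0.0704]
tcp_rot: [-90.0, -0.0, 80.6]
wrist_force: [0.4, -0.6, 0.2]
opening: 0.0001
```

View pics/side8.png

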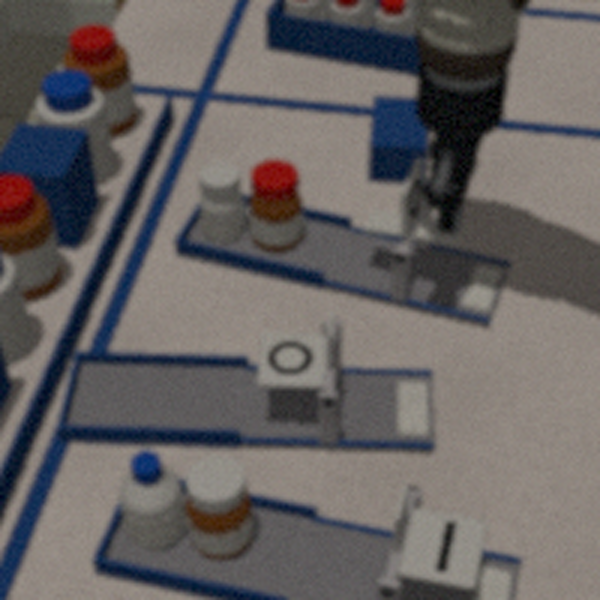

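It is nearly upright. I'll go over the top to the far side and push the paddle back towards the robot, keeping the tip above the jar tops.

```bash
python3 -m jog '[{"rotation":[0,0,0],"travel":[0,0,30],"jaw":-1},{"rotation":[0,0,0],"travel":[0,0,40],"jaw":-1},{"rotation":[0,0,0],"travel":[0,0,24],"jaw":-1},{"rotation":[0,0,0],"travel":[39.5,-6.7,0],"jaw":-1},{"rotation":[0,0,0],"travel":[38,-6.4,0],"jaw":-1},{"rotation":[0,0,0],"travel":[0,0,-32],"jaw":-1},{"rotation":[0,0,0],"travel":[0,0,-30],"jaw":-1},{"rotation":[0,0,0],"travel":[0,0,0],"jaw":-1}]' 20
python3 -m jog '[{"rotation":[0,0,0],"travel":[-15,2.5,0],"jaw":-1},{"rotation":[0,0,0],"travel":[-10,1.7,0],"jaw":-1},{"rotation":[0,0,0],"travel":[-7,1.2,0],"jaw":-1},{"rotation":[0,0,0],"travel":[-7,1.2,0],"jaw":-1},{"rotation":[0,0,0],"travel":[-7,1.2,0],"jaw":-1},{"rotation":[0,0,0],"travel":[-7,1.2,0],"jaw":-1},{"rotation":[0,0,0],"travel":[-7,1.2,0],"jaw":-1},{"rotation":[0,0,0],"travel":[-7,1.2,0],"jaw":-1}]' 20
python3 - <<'E'
from workcell import bot
import cv2
for c in ('side',):
    im=bot.camera(c)
    if c!='wrist': im=cv2.resize(im[80:280,140:340],None,fx=3,fy=3,interpolation=cv2.INTER_CUBIC)
    cv2.imwrite(f'pics/{c}9.png',im[:,:,::-1])
E
```

```text
time: 13.78
ee_pos: [0.5714, -0.187, 0.1004]
tcp_rot: [-89.8, -0.0, 80.6]
wrist_force: [0.8, -0.1, 0.1]
opening: 0.0002
time: 14.78
ee_pos: [0.5051, -0.1759, 0.1027]
tcp_rot: [-90.0, -0.0, 80.6]
wrist_force: [0.6, 0.0, -0.2]
opening: -0.0003
```

View pics/side9.png

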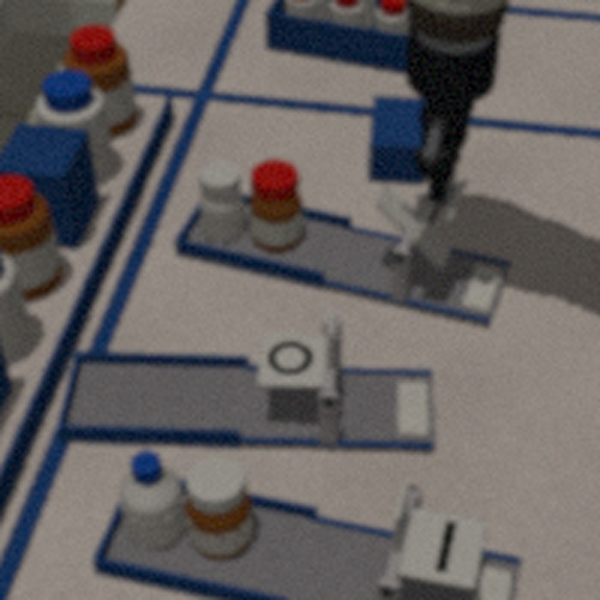

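```bash
python3 -m jog '[{"rotation":[0,0,0],"travel":[-6,1,0],"jaw":-1},{"rotation":[0,0,0],"travel":[-6,1,-5],"jaw":-1},{"rotation":[0,0,0],"travel":[-4,0.7,-6],"jaw":-1},{"rotation":[0,0,0],"travel":[-2,0.3,-6],"jaw":-1},{"rotation":[0,0,0],"travel":[0,0,-6],"jaw":-1},{"rotation":[0,0,0],"travel":[0,0,-5],"jaw":-1},{"rotation":[0,0,0],"travel":[0,0,-3],"jaw":-1},{"rotation":[0,0,0],"travel":[0,0,0],"jaw":-1}]' 20
python3 -m jog '[{"rotation":[0,0,0],"travel":[0,0,-1],"jaw":-1},{"rotation":[0,0,0],"travel":[0,0,-1],"jaw":-1},{"rotation":[0,0,0],"travel":[0,0,0],"jaw":-1}]' 20
python3 - <<'E'
from workcell import bot
import cv2
for c in ('side',):
    im=bot.camera(c)
    if c!='wrist': im=cv2.resize(im[80:280,140:340],None,fx=3,fy=3,interpolation=cv2.INTER_CUBIC)
    cv2.imwrite(f'pics/{c}10.png',im[:,:,::-1])
E
```

```text
time: 15.82
ee_pos: [0.4876, -0.173, 0.0715]
tcp_rot: [-90.0, -0.0, 80.6]
wrist_force: [0.2, 0.2, 0.3]
opening: -0.0001
time: 16.2
ee_pos: [0.4877, -0.1731, 0.0698]
tcp_rot: [-90.0, 0.0, 80.6]
wrist_force: [1.2, -0.1, -0.2]
opening: -0.0001
```

View pics/side10.png

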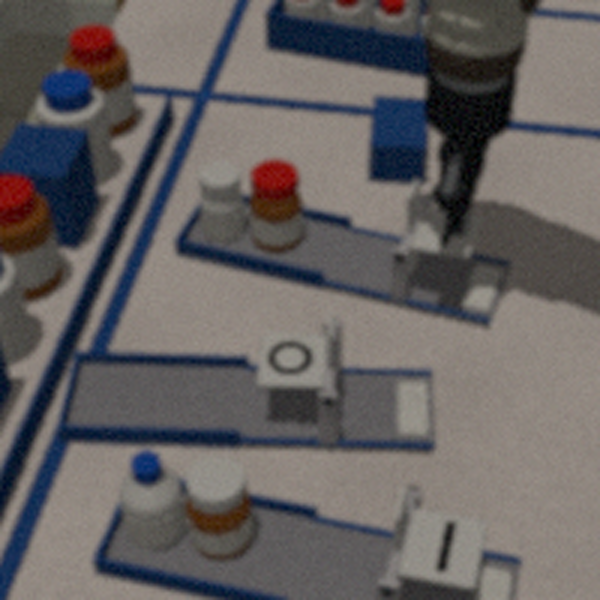

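```bash
python3 -m jog '[{"rotation":[0,0,0],"travel":[0,0,-1],"jaw":-1},{"rotation":[0,0,0],"travel":[0,0,-1],"jaw":-1},{"rotation":[0,0,0],"travel":[0,0,0],"jaw":-1}]' 20
python3 -m jog '[{"rotation":[0,0,0],"travel":[0,0,-1],"jaw":-1},{"rotation":[0,0,0],"travel":[0,0,0],"jaw":-1}]' 20
```

```text
time: 16.62
ee_pos: [0.4876, -0.173, 0.0677]
tcp_rot: [-90.0, 0.0, 80.6]
wrist_force: [-0.7, 0.0, 1.2]
opening: 0.0004
time: 16.88
ee_pos: [0.4876, -0.173, 0.0667]
tcp_rot: [-90.0, 0.0, 80.6]
wrist_force: [-0.1, -0.0, 0.7]
opening: 0.0002
```

Lane_b's marker is down. I'll lift off, back away towards the robot, and check everything.

```bash
python3 -m jog '[{"rotation":[0,0,0],"travel":[0,0,25],"jaw":-1},{"rotation":[0,0,0],"travel":[0,0,45],"jaw":-1},{"rotation":[0,0,0],"travel":[0,0,50],"jaw":-1},{"rotation":[0,0,0],"travel":[-35,-20,20],"jaw":-1},{"rotation":[0,0,0],"travel":[-35,-20,0],"jaw":-1},{"rotation":[0,0,0],"travel":[-35,-20,0],"jaw":-1},{"rotation":[0,0,0],"travel":[0,0,0],"jaw":-1},{"rotation":[0,0,0],"travel":[0,0,0],"jaw":-1}]' 20
cat > chk.py <<'E'
from workcell import bot
import cv2,numpy as np
from fit import *
L=dict(zip('abc',np.load('lanes.npy')))
it=bot.camera('top');is_=bot.camera('side')
cv2.imwrite('pics/top_end.png',it[:,:,::-1])
it=cv2.resize(it[110:260,160:360,::-1],None,fx=4,fy=4,interpolation=cv2.INTER_CUBIC)
is_=cv2.resize(is_[110:310,150:330,::-1],None,fx=3,fy=3,interpolation=cv2.INTER_CUBIC)
cv2.imwrite('pics/side_end.png',is_)
for l in 'abc':
  x=L[l]
  for im,p,sc,of in ((it,pt,4,(160,110)),(is_,ps,3,(150,110))):
    g=lambda P:np.int32(np.round((proj(p,w(x,P))-of)*sc+(sc-1)/2))
    sg=1 if l=='a' else -1
    cv2.polylines(im,[g([[0,.03,.0665],[0,-.03,.0665],[sg*.06,-.03,.0665],[sg*.06,.03,.0665]])],1,(255,255,0))
    cv2.polylines(im,[g([[0,.015,.109],[0,-.015,.109]])],0,(255,0,255))
cv2.imwrite('pics/end_t.png',it);cv2.imwrite('pics/end_s.png',is_)
a=cv2.imread('pics/top0.png').astype(int);b=cv2.imread('pics/top_end.png').astype(int)
cv2.imwrite('pics/diff.png',np.uint8(np.clip(abs(a-b).sum(2),0,255)))
E
python3 chk.py
```

```text
time: 17.88
ee_pos: [0.3829, -0.2331, 0.2069]
tcp_rot: [-90.0, -0.0, 80.6]
wrist_force: [-0.3, 0.4, 1.1]
opening: 0.0001
```

View pics/end_t.png

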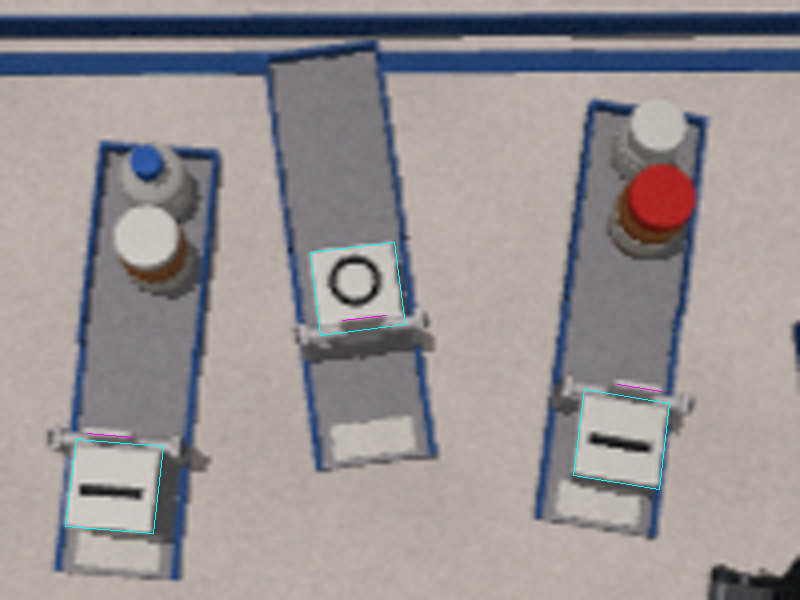

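View pics/end_s.png

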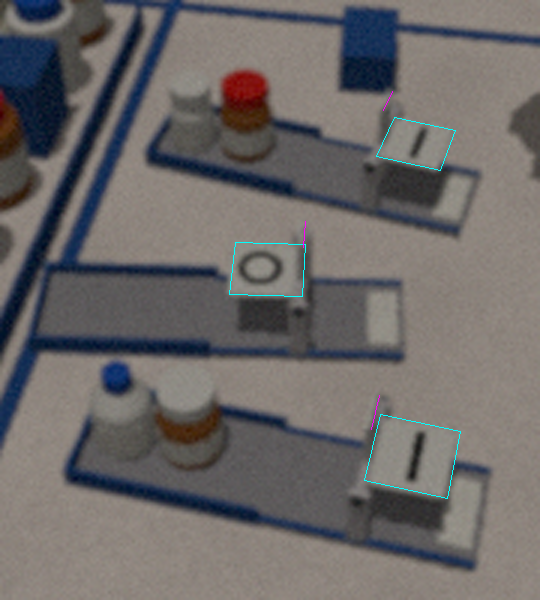

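View pics/diff.png

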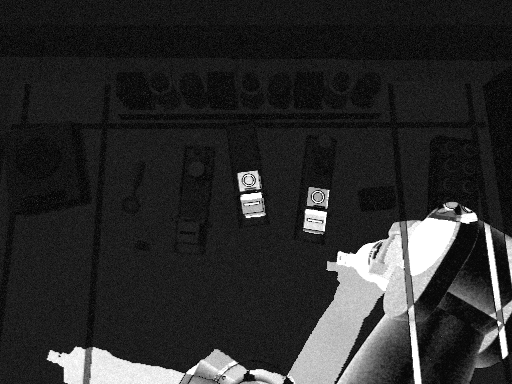

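The final pictures show lane_a with its ring up and lane_b with its bar up. Both paddles lie on the outlines predicted for flat, and the before/after difference shows only the two markers and the arm changed. Handing in.

```bash
python3 -c "
from workcell import bot
o=bot.get_obs();print(o['time'],abs(o['qd']).max(),o['wrist_force']);print(bot.job_done())"
```

```text
17.975 0.3232433497049737 [ 0.09800306 -0.33933217  0.525196  ]
the job is handed in; nothing more can be done
None
```

Both markers are flipped and the job is handed in at about 18 s of the 58 s allowed. No verdict was reported.

- **What I did:** With the closed fingertip I flipped the empty lane's marker (lane_a, middle) away from the robot, ring up. I then flipped the refilled lane's marker (lane_b, right) back towards the robot, bar up. For each I pushed the upper tab, then the paddle, and pressed it down to within about 0.2 mm of level. The wrist force readings between moves stayed below about 2 N.
- **Last checks:** In the final top and side pictures all three paddles match the outlines predicted for flat, to within a few pixels. The before/after difference of the top picture shows changes only at the two flipped markers and the arm. The jars, vial, carton, scoop and the third marker (lane_c) look unmoved, and the arm was clear of everything.
- **Limits of the checks:** I judged the flatness from the fingertip height and the pictures, because I never felt a clear rise in force at either end stop. An early network detection put lane_a's hinge about 55 mm off, so I used hand-picked lane corners instead. The fit to those agreed between the two cameras to about 1 pixel.

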